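# Thread the spindle through the tape-roll stand and hold it there

### The job

Take the spindle off its wooden rest by its handle and slide it, nose first, into the unwinding stand from the stand's right-hand side: through the first brass bushing, the core of the paper roll and then the second bushing, until its nose stands out about two centimetres beyond the second bushing. Finish while still gripping the handle, holding the spindle still there so that a workmate can fit the end clip; do not let go, and do not force it against the stand. Leave the roll lying in the stand, and do not disturb the glue stick, the soap pack or the tape roll nearby.

Things in the scene. Friction and masses are not known exactly. Their poses are not given: they have to be found in the camera images.
- stand: Fixed unwinding stand: plywood base 110 x 150 x 15 mm, two upright grey cheeks (90 mm wide, 10 mm thick, tops at 165 mm, middles 80 mm apart), each with a brass bushing. Their common axis is level, 135 mm above the table, along the stand's own y, which points from the right-hand (entry) to the left-hand bushing and lies within 15 degrees of world y. Origin: underside centre.
- near_mouth (a point): Centre of the outer end of the first bushing (right-hand side seen from the robot), where the spindle enters. Own y axis points into the bushing. Each bushing is a plain bore 19 mm in diameter, 26 mm long, with a flange 38 mm in diameter at its outer end.
- far_mouth (a point): Centre of the outer end of the second bushing (left-hand side), where the nose comes out; 106 mm from near_mouth along the axis.
- roll_center (a point): Centre of the loose paper roll that lies on two bars between the cheeks: 84 mm outer diameter, 52 mm long, cardboard core with a bore of 35 mm, axis along the bushing axis and within about 3 mm of it. Mass about 0.25 kg.
- spindle_handle (a point): Centre of the spindle's dark wooden handle, 60 mm long (own y), 20 mm wide (own x), 26 mm high (own z), centred on the spindle's axis: grip it across the 20 mm. At the start the spindle lies level in the rest, axis 60 mm above the table, the handle overhanging freely at the right-hand end. Own y points to the nose.
- spindle_collar (a point): Point on the spindle's axis at the front face of the collar (24 mm in diameter, 6 mm thick), 36 mm ahead of the handle's centre; the collar does not fit into a bushing.
- spindle_nose (a point): Tip of the spindle, on its axis, 176 mm ahead of the handle's centre. The steel shaft from collar to tip is 140 mm long and 14 mm in diameter, tapering over the last 14 mm to 6 mm. Spindle mass about 0.15 kg.
- rest: Wooden rest, fixed: base 70 x 110 x 14 mm with two V saddles 84 mm apart, tops about 67 mm above the table, in which the shaft lies along the rest's own y axis. Origin: underside centre. Lift the spindle straight up out of it.
- glue_stick: Bystander: glue stick standing upright, 27 mm in diameter, 97 mm tall; origin at its underside.
- soap_pack: Bystander: flat soap pack, about 113 x 99 x 26 mm; origin at its underside.
- tape_roll: Bystander: roll of packing tape lying flat, 108 mm in diameter, 48 mm high; origin at its underside.
- stand_axis (a point): Point on the bushing axis half-way between the two bushings, the middle of the roll's place.
- spindle: The spindle as a whole; origin on its axis 101 mm ahead of the handle's centre, own y towards the nose.
Mind the look-alikes: they are no part of the job. Of the things that look like the stand, the larger one is meant.

How it is judged:
By the outcome, as a careful person would: the job done as asked, in the order asked, and still so for the second after the job is handed in, while the arm keeps its last pose, push and grip.
It also fails if it takes over 42 s, if anything falls off the work surface, if the arm or the gripper's body presses on something with over 40 N, if the wrist force passes 120 N, or if a joint passes its speed limit or range.

### The arm

A 6-joint arm with a two-finger parallel gripper is mounted at the origin on a cart in front of the work surface, level with it; the furniture and walls round the work are solid. World frame = base frame: x ahead of the robot, y to its left, z up, the work surface at z = 0. Lengths are in m, angles in rad, forces in N, time in s.
With the tool pointing down it reaches from about 0.35 to 0.775 m from the base axis. Payload 5.5 kg.
Tool frame: the origin (TCP) lies midway between the tips of the shut fingers; the grasp point (between the pads) lies 19 mm behind it; z points along the fingers, y is the line along which they close (so a half turn about z gives the same grasp; the last joint's range is limited). The gripper opens to 85 mm and grips with 20 to 120 N. Pads are 22 mm wide; open, the fingers measure 114 mm over their backs; the gripper's body (76 mm by 85 mm) begins 54 mm behind the grasp point. The pads swing forward as they close: fully open they stand 13 mm farther back than shut.
Start: joints at [-1.321, 0.313, 0.046, 1.304, 0, 1.431], TCP at [0.219, -0.532, 0.198] pointing down, gripper open.
Joint ranges: [-2.76, 2.76], [-0.86, 1.69], [-1.03, 1.26], [-2.2, 2.34], [-1.47, 1.5], [-3.14, 3.14]. Speed limits (rad/s): [2.57, 2.57, 3.14, 3.14, 3.14, 3.14].

### API

Orientations are given as a unit quaternion [w, x, y, z].
In Python, from workcell import env gives the robot as it stands.
- The arm moves only by the tool move_arm, never from a script. Its argument "targets" is a list of rows, each a list of 3 entries, a list of its own where there are three numbers: the shift along the tool's x, y, z in mm, then the turn, a rotation vector about the tool's x, y, z in units of 10 degrees (1.0 is 10 degrees), then the closure, from -1 (fully open) to 1 (shut). In form: [[[dx, dy, dz], [ax, ay, az], gripper], ...]. A call has 1 to 5 rows; each row is the pose to reach, as a shift and turn from the pose commanded when the call began, along the tool's axes at that moment; what a row does not reach only later rows make up. A row lasts 1/8 s, in which the tool goes at most 62.5 mm and 10.7 degrees, less where a joint would pass 70% of its speed; a pose out of reach is approached as far as the arm can. A call with a gripper value outside its range is refused whole. The fingers move at their own pace and stop on an object; "squeeze" is the grip in N (left out, the last holds). Time passes only in rows, so rows that repeat a pose let the fingers close. It gives the time, the measured TCP pose, the force, the opening and the grip force at its end, in the units of the state.
- env.get_state(): the state, without advancing time (a new reading comes with each control period).
- env.read_camera(name): name is "scene" or "side" or "wrist"; returns a dict with "pixels" (480x640x3 uint8, red, green, blue), "fovy" (degrees; the focal length in pixels is half the picture's height over the tangent of half this angle, whatever the lens; pixels are square), "cx", "cy" (the principal point, pixels), "dist_coeffs" ([k1, k2, p1, p2, k3] as OpenCV has them; the pictures are not rectified), "extrinsics" (4x4, takes a point from world to camera coordinates); the wrist camera has in their place "mount" (4x4, takes a point from camera to tool coordinates, whose origin is the TCP and whose axes are the flange's). Camera axes: x right, y up, looking along -z (the intrinsics and any distortion apply to the point x, -y, -z); pixel columns grow to the right and rows downward; lengths in m; the calibration is good to about 2 mm. A picture is of the moment at which its call begins: read the wrist's pose just before it. There is no depth.
- env.hand_in(): hands the job in; it is judged then, once.
Trained networks look in a picture, given as the dict that the camera call returned (one of the last four; its "shot" number tells which), for a name from the list of things; names that differ only in an ending like _2 or _b are one class to them, and where a whole thing is asked for, a point or a joint stands for the part that bears it (a point fixed in the world has none). Each returns a list of dicts, best first, with "confidence" (0 to 1); they miss things now and then, are a little off and sometimes report something else, mostly with a low value. They report only what shows in the picture. A call takes as long as a camera call. They do not tell look-alikes from the thing itself.
- env.spot_in(thing, picture): "centre" ([x, y, z] in m, in world coordinates, good to about 4 mm: the middle of the surface that is visible of it).
- env.regions_of(thing, picture): "mask" (480x640 bool, what is visible of it).
- env.landmark_of(thing, picture): "centre" ([x, y, z] in m, in world coordinates, good to about 4 mm: a listed point, or the origin of a listed thing).
The state is a dict: "clock": time; "joint_pos": joint angles; "qvel": joint speeds; "tau": joint torques, N m; "tcp_pos": TCP position; "orientation": TCP orientation; "wrist_force": force on the tool from outside, world axes, zero at the start; "ft_torque": the same for the moment, N m; "finger_gap": finger opening in m; "grip_force": force on a finger pad.
Only numpy, scipy, OpenCV 4.12 (cv2) and the standard library are available. Lean on these libraries where they do the work, as an engineer would, in place of code of your own. Each camera call takes 0.05 s, during which the arm holds its last target. There are 200 camera calls.

## Working session

There is one attempt and no reset: what is moved stays moved. The work goes in short steps, Python scripts to look and compute and a tool call to move; the robot and the scene stay as the last step left them, time stands still between calls to the robot, and variables do not carry over. Pictures are saved under pics/ and viewed, at most 10 in all, crops included, and the job is handed in when it is done.

Besides the shell and the picture viewer there is one more tool, called in YAML: its name, and indented under it one key for each argument. move_arm: Moves the arm, as the interface text tells. Its arguments: {"type":"object","properties":{"targets":{"type":"array","items":{"type":"array"}},"squeeze":{"type":"number"}},"required":["targets"]}

```bash
ls; mkdir -p pics; cat > h.py <<'E'
import numpy as np, cv2
from workcell import env
from scipy.spatial.transform import Rotation as R
def rgb(p): return cv2.cvtColor(p["pixels"],cv2.COLOR_RGB2BGR)
E
python3 - <<'E'
from h import *
s=env.get_state(); print({k:np.round(v,3) for k,v in s.items()})
for c in ("scene","side"):
    p=env.read_camera(c); cv2.imwrite(f"pics/{c}0.png",rgb(p))
    print(c,p["fovy"],np.round(p["extrinsics"],3).tolist(),p["dist_coeffs"])
    for t in ("near_mouth","far_mouth","roll_center","spindle_handle","spindle_collar","spindle_nose","stand","rest","glue_stick","soap_pack","tape_roll"):
        print(t,[(np.round(d["centre"],3).tolist(),round(d["confidence"],2)) for d in env.landmark_of(t,p)])
E
```

```text
pics
{'clock': np.float64(0.0), 'joint_pos': array([-1.321,  0.314,  0.045,  1.304,  0.   ,  1.431]), 'qvel': array([-0.   ,  0.   ,  0.001,  0.002,  0.001,  0.   ]), 'tau': array([ 0.0000e+00, -4.8062e+01,  2.9853e+01,  1.9000e-02,  0.0000e+00,
        0.0000e+00]), 'tcp_pos': array([ 0.218, -0.531,  0.197]), 'orientation': array([-0.001,  0.981,  0.194, -0.   ]), 'wrist_force': array([-0.284, -0.251, -1.033]), 'ft_torque': array([ 0.011, -0.007, -0.04 ]), 'grip_force': np.float64(0.0), 'finger_gap': np.float64(0.085)}
scene 55.993276590100514 [[-0.843, -0.538, 0.005, 0.488], [0.385, -0.595, 0.705, -0.338], [-0.376, 0.597, 0.709, -0.879], [0.0, 0.0, 0.0, 1.0]] [-0.10246622  0.          0.          0.          0.        ]
near_mouth [([0.726, -0.093, 0.091], 0.66), ([0.562, 0.034, 0.135], 0.6)]
far_mouth [([0.695, -0.033, 0.092], 0.9), ([0.548, 0.135, 0.136], 0.7)]
roll_center [([0.562, 0.085, 0.138], 0.67), ([0.846, 0.084, -0.001], 0.32)]
spindle_handle [([0.457, -0.208, 0.066], 0.61), ([0.441, -0.107, -0.0], 0.24)]
spindle_collar [([0.448, -0.177, 0.059], 0.59)]
spindle_nose [([0.4
[... 454 characters left out ...]
, 1.0]] [-0.07975208  0.          0.          0.          0.        ]
near_mouth [([0.722, -0.094, 0.094], 0.7), ([0.566, 0.03, 0.132], 0.63)]
far_mouth [([0.549, 0.136, 0.132], 0.83), ([0.696, -0.03, 0.094], 0.62)]
roll_center [([0.553, 0.081, 0.135], 0.84)]
spindle_handle [([0.458, -0.208, 0.059], 0.55)]
spindle_collar [([0.456, -0.172, 0.057], 0.75)]
spindle_nose [([0.427, -0.032, 0.064], 0.83)]
stand [([0.555, 0.082, -0.0], 0.95), ([0.713, -0.061, -0.001], 0.82)]
rest [([0.437, -0.106, -0.002], 0.71), ([0.555, 0.085, 0.133], 0.54)]
glue_stick [([0.373, 0.061, 0.004], 0.72), ([0.456, -0.213, 0.058], 0.49)]
soap_pack [([0.393, 0.214, 0.004], 0.65)]
tape_roll [([0.845, 0.076, 0.004], 0.74)]
```

View pics/scene0.png

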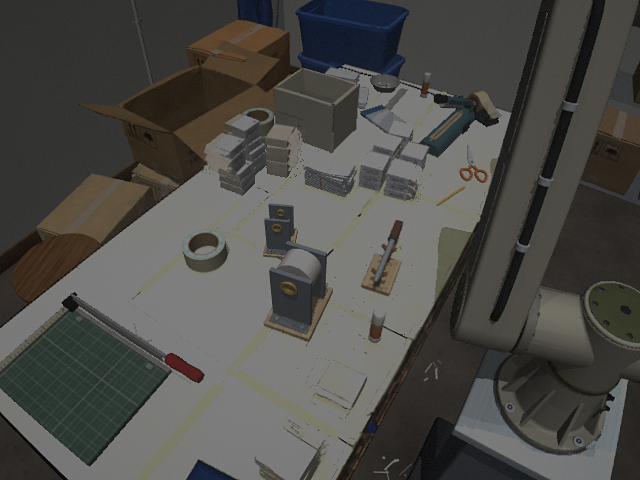

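View pics/side0.png

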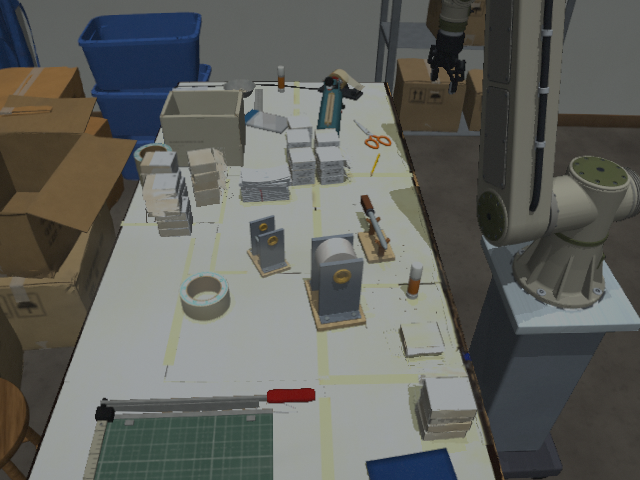

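Two stands are visible. Stand A is at scene (297,290) and side (338,280), with its axis at z≈135 mm and the roll in it. Stand B is at scene (280,230) and side (266,243), with its axis at z≈92 mm and no roll. A is the larger, so it is the one meant; I'll confirm with a crop.

```bash
python3 - <<'E'
import cv2
a=cv2.imread("pics/scene0.png")[190:350,220:430]; cv2.imwrite("pics/crop0.png",cv2.resize(a,None,fx=3.5,fy=3.5,interpolation=cv2.INTER_CUBIC))
E
```

```text
(no output)
```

View pics/crop0.png

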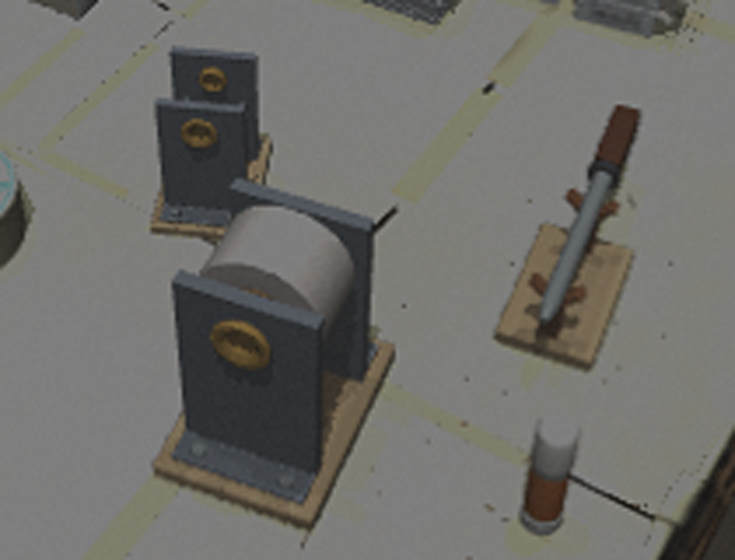

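move_arm:
  targets:
    - [[60,-36,-50],[0,0,-1],-1]
    - [[115,-69,-60],[0,0,-2],-1]
    - [[170,-102,-60],[0,0,-3],-1]
    - [[225,-135,-60],[0,0,-4],-1]
    - [[275,-165,-60],[0,0,-5],-1]

```text
clock: 1.82
tcp_pos: [0.3978, -0.2913, 0.2582]
orientation: [0.001, 0.806, 0.592, 0.0]
wrist_force: [0.1, -0.4, -1.0]
finger_gap: 0.0853
grip_force: 0.0
```

The crop confirms it: the larger stand, with the roll, is at crop (270,380), and the small empty look-alike is at (205,150). There is only one spindle, with its handle at (615,135) and nose at (550,310).

```bash
cat >> h.py <<'E'
def world2tool(s,target,yaw):
    "tool-frame shift mm and turn (10deg) to reach target TCP with tool z down, tool x at yaw(deg)"
    q=s["orientation"]; r=R.from_quat([q[1],q[2],q[3],q[0]])
    c,n=np.cos(np.radians(yaw)),np.sin(np.radians(yaw))
    rt=R.from_matrix(np.array([[c,n,0],[n,-c,0],[0,0,-1]]).T)
    return np.round(r.inv().apply(np.array(target)-s["tcp_pos"])*1000,1), np.round(np.degrees((r.inv()*rt).as_rotvec())/10,2)
def look(p,names):
    for t in names: print(p["shot"],t,[(np.round(d["centre"],4).tolist(),round(d["confidence"],2)) for d in env.landmark_of(t,p)[:3]])
E
python3 - <<'E'
from h import *
s=env.get_state(); p=env.read_camera("wrist"); cv2.imwrite("pics/w1.png",rgb(p)); print(np.round(p["mount"],3).tolist(),p["fovy"],p["cx"],p["cy"])
look(p,["spindle_handle","spindle_collar","spindle_nose","near_mouth","far_mouth"])
for c in ("scene","side"): look(env.read_camera(c),["spindle_handle","spindle_collar","spindle_nose","near_mouth","far_mouth"])
print(world2tool(s,[.4575,-.208,.2],99.4))
E
```

```text
[[0.001, 0.957, 0.29, 0.075], [1.0, -0.001, 0.0, 0.0], [0.0, 0.29, -0.957, -0.177], [0.0, 0.0, 0.0, 1.0]] 59.86187901174383 323.90302990283374 232.22539332199145
3 spindle_handle [([0.459, -0.2038, 0.0592], 0.57)]
3 spindle_collar []
3 spindle_nose []
3 near_mouth []
3 far_mouth []
4 spindle_handle [([0.4556, -0.2088, 0.0634], 0.84)]
4 spindle_collar [([0.4502, -0.1737, 0.0555], 0.68)]
4 spindle_nose [([0.4289, -0.037, 0.0596], 0.88), ([0.5632, 0.0305, 0.1373], 0.46)]
4 near_mouth [([0.7253, -0.0926, 0.0865], 0.79), ([0.5634, 0.0311, 0.1349], 0.78)]
4 far_mouth [([0.698, -0.0343, 0.0896], 0.91), ([0.5447, 0.135, 0.1349], 0.63)]
5 spindle_handle [([0.4567, -0.2067, 0.0618], 0.72), ([0.5652, 0.0293, 0.1324], 0.46)]
5 spindle_collar [([0.5555, 0.0845, 0.1315], 0.69), ([0.454, -0.1739, 0.059], 0.57)]
5 spindle_nose [([0.4289, -0.0319, 0.0631], 0.92)]
5 near_mouth [([0.5635, 0.0338, 0.1352], 0.89), ([0.7204, -0.0943, 0.0933], 0.6)]
5 far_mouth [([0.6941, -0.027, 0.0963], 0.97), ([0.5452, 0.1348, 0.1353], 0.8)]
(array([97.3, 32.1, 58.2]), array([ 0.01,  0.  , -2.68]))
```

View pics/w1.png

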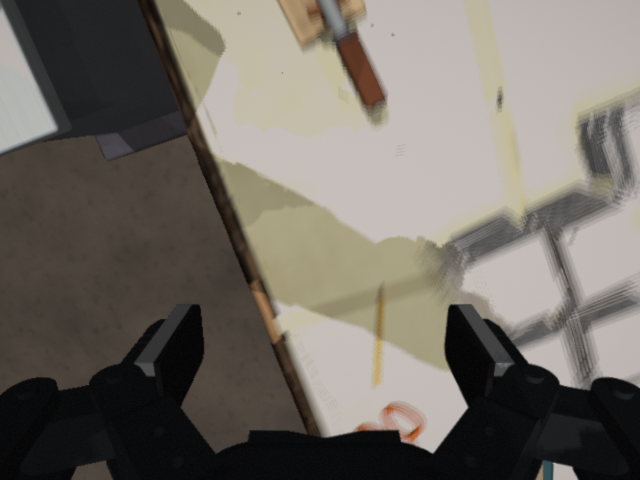

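The wrist view shows the handle at about (360,72), with its nose end towards the top of the frame. Fingers are open and clear. I'll move over the handle and refine there.

move_arm:
  targets:
    - [[48,16,30],[0,0,-1],-1]
    - [[97,32,58],[0,0,-2],-1]
    - [[97,32,58],[0,0,-2.65],-1]
    - [[97,32,58],[0,0,-2.65],-1]

```text
clock: 3.22
tcp_pos: [0.4569, -0.2093, 0.1995]
orientation: [-0.0, 0.65, 0.76, -0.0]
wrist_force: [-0.1, 0.9, -0.3]
finger_gap: 0.0853
grip_force: 0.0
```

```bash
cat >> h.py <<'E'
def wext(s,p):
    "world->camera 4x4 of the wrist camera"
    q=s["orientation"]; T=np.eye(4); T[:3,:3]=R.from_quat([q[1],q[2],q[3],q[0]]).as_matrix(); T[:3,3]=s["tcp_pos"]
    return np.linalg.inv(T@p["mount"])
def K(p):
    f=240/np.tan(np.radians(p["fovy"]/2)); return np.array([[f,0,p["cx"]],[0,f,p["cy"]],[0,0,1]])
def onplane(px,p,E,z):
    "world points on the plane z from pixels"
    u=cv2.undistortPoints(np.float64(px).reshape(-1,1,2),K(p),np.array(p["dist_coeffs"]))[:,0]
    d=np.c_[u[:,0],-u[:,1],-np.ones(len(u))]@E[:3,:3]; o=-E[:3,:3].T@E[:3,3]
    return o+d*((z-o[2])/d[:,2])[:,None]
def proj(X,p,E):
    c=np.atleast_2d(X)@E[:3,:3].T+E[:3,3]
    return cv2.projectPoints(c*[1,-1,-1],np.zeros(3),np.zeros(3),K(p),np.array(p["dist_coeffs"]))[0][:,0]
E
python3 - <<'E'
from h import *
s=env.get_state(); p=env.read_camera("wrist"); cv2.imwrite("pics/w2.png",rgb(p))
look(p,["spindle_handle","spindle_collar","spindle_nose"])
E_=wext(s,p)
for r in env.regions_of("spindle",p)[:2]:
    m=r["mask"]; cs,_=cv2.findContours(m.astype(np.uint8),0,2); c=max(cs,key=cv2.contourArea)
    print(r["confidence"],m.sum()); (cx,cy),wh,a=cv2.minAreaRect(c); print(cx,cy,wh,a)
    for row in range(0,480,40):
        x=np.where(m[row])[0]
        if len(x): print(row,x.min(),x.max(),np.round(onplane([[x.min()-.5,row],[x.max()+.5,row],[x.mean(),row]],p,E_,.06)[:,:2],4).tolist())
print(s["tcp_pos"],s["orientation"])
E
```

```text
6 spindle_handle [([0.4576, -0.2078, 0.0616], 0.56)]
6 spindle_collar [([0.4539, -0.1749, 0.0597], 0.66)]
6 spindle_nose []
0.82 5395
323.5 123.0 (246.0, 31.0) 90.0
0 312 331 [[0.4263, -0.067], [0.4399, -0.0648], [0.4331, -0.0659]]
40 313 331 [[0.4309, -0.0924], [0.444, -0.0903], [0.4374, -0.0913]]
80 313 331 [[0.4348, -0.1189], [0.4483, -0.1168], [0.4416, -0.1178]]
120 314 331 [[0.4397, -0.1464], [0.4528, -0.1444], [0.4462, -0.1454]]
160 308 338 [[0.4396, -0.1761], [0.4627, -0.1725], [0.4511, -0.1743]]
200 311 336 [[0.4463, -0.2063], [0.4662, -0.2031], [0.4563, -0.2047]]
240 312 337 [[0.4518, -0.2384], [0.4723, -0.2351], [0.4621, -0.2368]]
[ 0.45687094 -0.20932954  0.19947831] [-2.53142970e-04  6.50452643e-01  7.59546762e-01 -1.04781295e-04]
```

View pics/w2.png

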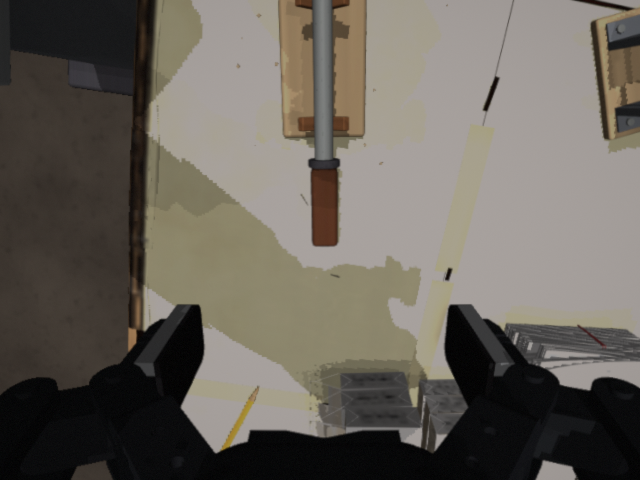

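Handle (325,207), collar (323,163) and shaft all lie on one line, and the tool's axis matches it. I'll descend and grip.

move_arm:
  targets:
    - [[1.5,0,55],[0,0,-0.05],-1]
    - [[1.5,0,110],[0,0,-0.05],-1]
    - [[1.5,0,150],[0,0,-0.05],-1]
    - [[1.5,0,160],[0,0,-0.05],-1]
    - [[1.5,0,160],[0,0,-0.05],-0.3]
  squeeze: 60

```text
clock: 4.1
tcp_pos: [0.4566, -0.209, 0.0402]
orientation: [0.0, 0.648, 0.762, -0.0]
wrist_force: [0.5, 0.4, 0.6]
finger_gap: 0.07
grip_force: 0.0
```

move_arm:
  targets:
    - [[0,0,0],[0,0,0],0.2]
    - [[0,0,0],[0,0,0],1]
    - [[0,0,0],[0,0,0],1]
    - [[0,0,0],[0,0,0],1]
  squeeze: 60

```text
clock: 4.6
tcp_pos: [0.4567, -0.2087, 0.0402]
orientation: [0.0, 0.647, 0.762, 0.0]
wrist_force: [1.0, 0.8, 0.4]
finger_gap: 0.0
grip_force: 0.0
```

The gap reads 0, so the grip missed something. I'll look before moving again.

```bash
python3 - <<'E'
from h import *
s=env.get_state(); print(s["finger_gap"],s["grip_force"],s["tcp_pos"])
w=env.read_camera("wrist"); p=env.read_camera("side"); c=env.read_camera("scene")
look(p,["spindle_handle","spindle_nose"]); look(c,["spindle_handle","spindle_nose"]); look(w,["spindle_handle","spindle_collar"])
u=proj(s["tcp_pos"],c,c["extrinsics"])[0].astype(int); print(u)
a=rgb(c)[170:320,320:470]; 
cv2.imwrite("pics/g1.png",np.hstack([cv2.resize(a,(400,400)),cv2.resize(rgb(w)[100:400,170:470],(400,400))]))
E
```

```text
4.956221785173695e-05 0.0 [ 0.45673392 -0.20868348  0.04015445]
8 spindle_handle [([0.4587, -0.2117, 0.061], 0.85)]
8 spindle_nose [([0.4265, -0.0327, 0.0612], 0.61), ([0.543, 0.1354, 0.1338], 0.2)]
9 spindle_handle []
9 spindle_nose [([0.4299, -0.0363, 0.0628], 0.84)]
7 spindle_handle [([0.4603, -0.2091, 0.0602], 0.6)]
7 spindle_collar [([0.4541, -0.1731, 0.0599], 0.97)]
[394 237]
```

View pics/g1.png

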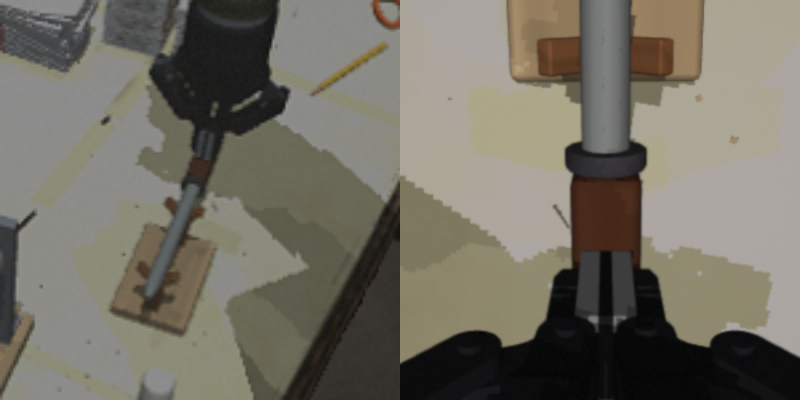

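The wrist crop shows the shut pads at crop (605,250) lying above the handle at (605,215). Their visible tips work out about 33 mm behind the nominal TCP, both in this view and from the open-gap width in w2. The scene crop agrees: the tips sit just over the handle's top face. So the real fingertips are shorter than nominal. Going about 30 mm lower is safe either way, because the TCP stays above the table.

move_arm:
  targets:
    - [[0,0,0],[0,0,0],-1]
    - [[0,0,0],[0,0,0],-1]
    - [[0,0,0],[0,0,0],-1]
    - [[0.5,0,18],[0,0,0],-1]
    - [[0.5,0,28],[0,0,0],-1]

```text
clock: 5.68
tcp_pos: [0.456, -0.2078, 0.0111]
orientation: [-0.0, 0.647, 0.762, -0.0]
wrist_force: [-0.5, 0.7, 1.2]
finger_gap: 0.0856
grip_force: 0.0
```

move_arm:
  targets:
    - [[0,0,0],[0,0,0],0.2]
    - [[0,0,0],[0,0,0],1]
    - [[0,0,0],[0,0,0],1]
    - [[0,0,0],[0,0,0],1]
  squeeze: 60

```text
clock: 6.18
tcp_pos: [0.4567, -0.2083, 0.0122]
orientation: [0.0, 0.647, 0.762, 0.0]
wrist_force: [0.1, 0.5, 1.3]
finger_gap: 0.0189
grip_force: 60.4
```

Gripped: gap 19 mm, force 60 N. I'll lift straight up with a firmer squeeze.

move_arm:
  targets:
    - [[0,0,0],[0,0,0],1]
    - [[0,0,-8],[0,0,0],1]
    - [[0,0,-28],[0,0,0],1]
    - [[0,0,-55],[0,0,0],1]
    - [[0,0,-75],[0,0,0],1]
  squeeze: 100

```text
clock: 6.8
tcp_pos: [0.4565, -0.2082, 0.0881]
orientation: [0.0, 0.647, 0.762, -0.0]
wrist_force: [-0.0, -0.3, -0.9]
finger_gap: 0.0185
grip_force: 99.5
```

```bash
python3 - <<'E'
from h import *
s=env.get_state(); print({k:np.round(s[k],4) for k in("tcp_pos","orientation","wrist_force","ft_torque","finger_gap","grip_force")})
N=["spindle_handle","spindle_collar","spindle_nose","near_mouth","far_mouth","stand","roll_center"]
out={n:[] for n in N}
for i in range(4):
  for c in ("scene","side"):
    p=env.read_camera(c)
    for n in N:
        for d in env.landmark_of(n,p):
            x=d["centre"]
            if n in("near_mouth","far_mouth","stand","roll_center") and np.linalg.norm(x[:2]-np.array([.555,.084]))>.08: continue
            if n.startswith("spindle") and (x[1]>.02 or abs(x[0]-.44)>.04 or d["confidence"]<.4): continue
            out[n].append(np.r_[x,c=="side"]); break
for n in N:
    a=np.array(out[n]); print(n,len(a),np.round(np.median(a,0)[:3],4),"scene",np.round(a[a[:,3]==0].mean(0)[:3],4),"side",np.round(a[a[:,3]==1].mean(0)[:3],4),np.round(a.std(0)[:3],4))
p=env.read_camera("wrist");look(p,N);E_=wext(s,p)
for r in env.regions_of("spindle",p)[:1]:
    m=r["mask"]
    for row in range(0,300,20):
        x=np.where(m[row])[0]
        if len(x): print(row,x.min(),x.max())
E
```

```text
{'tcp_pos': array([ 0.4565, -0.2082,  0.0881]), 'orientation': array([ 3.000e-04,  6.472e-01,  7.623e-01, -1.000e-04]), 'wrist_force': array([-0.0027, -0.3369, -0.8606]), 'ft_torque': array([-0.0895, -0.0265, -0.0105]), 'finger_gap': np.float64(0.0185), 'grip_force': np.float64(99.451)}
spindle_handle 8 [ 0.4574 -0.2091  0.1368] scene [ 0.4578 -0.2102  0.1393] side [ 0.4569 -0.2087  0.1341] [0.0012 0.0018 0.0029]
spindle_collar 8 [ 0.4516 -0.1748  0.1333] scene [ 0.4495 -0.1755  0.1327] side [ 0.4534 -0.1731  0.1334] [0.0026 0.0018 0.0008]
spindle_nose 8 [ 0.4298 -0.034   0.1354] scene [ 0.4328 -0.0355  0.1333] side [ 0.4253 -0.0328  0.1364] [0.0041 0.0014 0.0017]
near_mouth 8 [0.5634 0.0329 0.1344] scene [0.5624 0.0458 0.1356] side [0.5645 0.0314 0.1336] [0.0016 0.0169 0.0015]
far_mouth 8 [0.5458 0.1335 0.1343] scene [0.5448 0.1338 0.1364] side [0.5463 0.134  0.134 ] [0.0013 0.0011 0.0016]
stand 8 [ 0.5558  0.0838 -0.0028] scene [ 0.5562  0.0847 -0.0038] side [ 0.5565  0.0828 -0.0007] [0.0014 0.0012 0.0019]
roll_center 8 [0.5578 0.0821 0.1346] scene [0.5612 0.0824 0.136 ] side [0.554  0.0817 0.1331] [0.0037 0.0016 0.0025]
18 spindle_handle [([0.4592, -0.2109, 0.1327], 0.69)]
18 spindle_collar [([0.4506, -0.1741, 0.1326], 0.92)]
18 spindle_nose []
18 near_mouth []
18 far_mouth [([0.4402, -0.1118, 0.135], 0.69)]
18 stand []
18 roll_center []
0 299 348
20 299 348
40 300 347
60 300 347
80 300 347
100 300 346
120 300 346
140 300 346
160 301 346
180 301 345
200 302 345
220 302 345
240 287 362
260 292 353
280 291 356
```

The spindle is held level: nose z 0.135 and in line with the tool. I'll raise it over the stand so the wrist camera can measure the cheeks and axis in the same frame as the shaft.

move_arm:
  targets:
    - [[0,0,-50],[0,0,0],1]
    - [[35,25,-65],[0,0,0],1]
    - [[80,57,-65],[0,0,0],1]
    - [[125,90,-65],[0,0,0],1]
    - [[165,118,-65],[0,0,0],1]

```text
clock: 11.08
tcp_pos: [0.5469, -0.0245, 0.1519]
orientation: [0.0, 0.647, 0.762, 0.0]
wrist_force: [0.4, -0.7, -1.6]
finger_gap: 0.0182
grip_force: 99.4
```

move_arm:
  targets:
    - [[20,14,0],[0,0,0],1]
    - [[36,26,0],[0,0,0],1]
    - [[36,26,0],[0,0,0],1]
    - [[36,26,0],[0,0,0],1]

```text
clock: 11.58
tcp_pos: [0.5656, 0.013, 0.1516]
orientation: [-0.0, 0.647, 0.762, -0.0]
wrist_force: [0.3, -0.9, -0.4]
finger_gap: 0.0183
grip_force: 99.4
```

```bash
python3 - <<'E'
from h import *
s=env.get_state(); print({k:np.round(s[k],4) for k in("tcp_pos","orientation","wrist_force","finger_gap","clock")})
p=env.read_camera("wrist"); cv2.imwrite("pics/w3.png",rgb(p))
np.savez("w3.npz",E=wext(s,p))
look(p,["near_mouth","far_mouth","roll_center","stand"])
E
```

```text
{'tcp_pos': array([0.5656, 0.013 , 0.1516]), 'orientation': array([-1.000e-04,  6.475e-01,  7.621e-01, -3.000e-04]), 'wrist_force': array([ 0.25  , -0.8662, -0.3723]), 'finger_gap': np.float64(0.0183), 'clock': np.float64(11.575)}
19 near_mouth []
19 far_mouth [([0.6908, -0.0285, 0.0918], 0.65)]
19 roll_center []
19 stand [([0.7066, -0.0625, -0.0001], 0.88)]
```

View pics/w3.png

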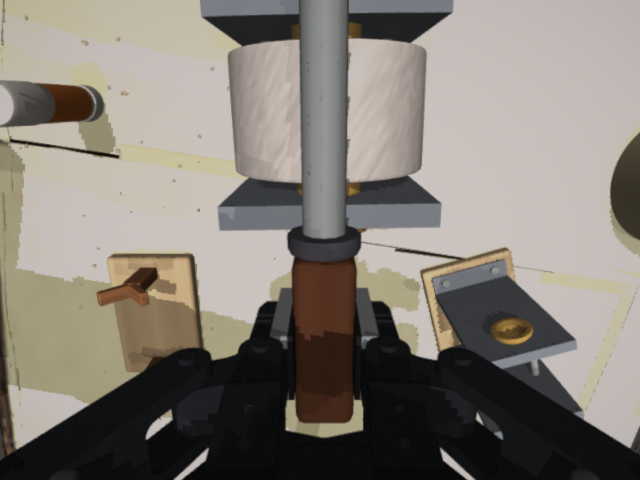

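The view shows the near cheek's top as a light strip at rows 206–229, columns 219–441. The far cheek's top is at rows 0–12, columns 202–453, with the roll between them. The shaft runs down column 324. I'll work out the cheek centres at sub-pixel accuracy.

```bash
python3 - <<'E'
from h import *
p=env.read_camera("wrist"); E_=np.load("w3.npz")["E"]; s=env.get_state()
g=cv2.GaussianBlur(cv2.cvtColor(p["pixels"],cv2.COLOR_RGB2GRAY),(0,0),1).astype(float)
def edge(row,a,b):
    d=np.abs(np.diff(g[row,a:b])); i=d.argmax(); w=d[max(i-2,0):i+3]; return a+max(i-2,0)+(w*np.arange(len(w))).sum()/w.sum()+.5
def rep(name,rows,l,r,z):
    for row in rows:
        e=[edge(row,*l),edge(row,*r)]; w=onplane([[e[0],row],[e[1],row]],p,E_,z)
        print(name,row,np.round(e,1),"width",round(np.linalg.norm(w[1]-w[0])*1e3,1),"mid",np.round(w.mean(0)[:2],4))
rep("far",(3,6,9),(190,225),(430,475),.165)
rep("near",(210,214,218,222,226),(200,240),(420,460),.165)
rep("shaft",(10,60,110,160,210),(285,315),(335,365),s["tcp_pos"][2]+.0478)
# strip row edges
for c in (250,280,390,420): 
    d=np.diff(g[150:250,c]); print(c,[(150+i,round(d[i])) for i in np.argsort(-abs(d))[:5]])
    d=np.diff(g[0:40,c]); print([(i,round(d[i])) for i in np.argsort(-abs(d))[:3]])
x=R.from_quat(np.roll(s["orientation"],-1)).as_matrix()[:,0]; print("toolx yaw",np.degrees(np.arctan2(x[1],x[0])))
E
```

```text
far 3 [199.4 452.2] width 90.2 mid [0.5488 0.1221]
far 6 [199.6 452.1] width 90.3 mid [0.549  0.1212]
far 9 [199.7 451.8] width 90.3 mid [0.5491 0.1202]
near 210 [217.2 440.3] width 90.2 mid [0.5624 0.0472]
near 214 [217.5 439.9] width 90.2 mid [0.5627 0.0456]
near 218 [217.8 439.6] width 90.2 mid [0.563  0.0439]
near 222 [218.3 439.4] width 90.2 mid [0.5633 0.0423]
near 226 [218.6 439.3] width 90.2 mid [0.5636 0.0406]
shaft 10 [298.4 348.5] width 14.1 mid [0.5496 0.1124]
shaft 60 [299.2 348.5] width 14.2 mid [0.5519 0.0993]
shaft 110 [299.9 347.6] width 14.2 mid [0.5541 0.0855]
shaft 160 [300.5 346.6] width 14.1 mid [0.5565 0.0709]
shaft 210 [301.5 345.8] width 14.1 mid [0.5591 0.0553]
250 [(np.int64(229), 27), (np.int64(176), -24), (np.int64(228), 23), (np.int64(177), -22), (np.int64(205), 18)]
[(np.int64(14), -29), (np.int64(15), -22), (np.int64(13), -21)]
280 [(np.int64(180), -38), (np.int64(181), -34), (np.int64(179), -26), (np.int64(228), 25), (np.int64(229), 21)]
[(np.int64(13), -31), (np.int64(38), 27), (np.int64(14), -25)]
390 [(np.int64(177), -38), (np.int64(178), -29), (np.int64(176), -26), (np.int64(227), 21), (np.int64(203), 20)]
[(np.int64(38), 38), (np.int64(11), -29), (np.int64(12), -27)]
420 [(np.int64(185), -37), (np.int64(184), -33), (np.int64(186), -26), (np.int64(226), 22), (np.int64(202), 21)]
[(np.int64(34), 39), (np.int64(33), 34), (np.int64(35), 31)]
toolx yaw 99.26987174156794
```

The widths come out right: cheeks 90.2 mm against 90, shaft 14.1 mm against 14. The stand axis has yaw ≈10.2°, middle ≈(0.556, 0.0835) and near mouth ≈(0.565, 0.031). The spindle is level and needs about 0.9° of yaw. Now I'll retreat, turn and come down to the pre-insertion pose.

move_arm:
  targets:
    - [[-45,1,0],[0,0,0],1]
    - [[-95,3,0],[0,0,-0.09],1]
    - [[-145,4.5,0],[0,0,-0.09],1]
    - [[-179,5.6,10],[0,0,-0.09],1]
    - [[-179,5.6,35],[0,0,-0.09],1]

```text
clock: 12.5
tcp_pos: [0.602, -0.1661, 0.1175]
orientation: [0.002, 0.643, 0.766, 0.0]
wrist_force: [-0.4, 0.5, -2.6]
finger_gap: 0.0188
grip_force: 99.4
```

move_arm:
  targets:
    - [[0,0,20],[0,0,0],1]
    - [[0,0,29.5],[0,0,0],1]
    - [[0,0,29.5],[0,0,0],1]
    - [[0,0,29.5],[0,0,0],1]

```text
clock: 13.0
tcp_pos: [0.6011, -0.1623, 0.0883]
orientation: [0.001, 0.641, 0.767, 0.0]
wrist_force: [0.0, 0.6, -1.8]
finger_gap: 0.0183
grip_force: 99.4
```

```bash
python3 - <<'E'
from h import *
pos=[];o=[];nose=[];nm=[]
for i in range(4):
  for c in ("scene","side"):
    p=env.read_camera(c); s=env.get_state(); pos.append(s["tcp_pos"]); o.append(2*np.degrees(np.arctan2(s["orientation"][2],s["orientation"][1])))
    if i>1: look(p,["spindle_nose","near_mouth","spindle_collar"])
P=np.mean(pos,0); print(P,np.std(pos,0),np.mean(o),s["clock"])
a=np.radians(100.1); tx=np.array([np.cos(a),np.sin(a)]); ty=np.array([np.sin(a),-np.cos(a)])
near=np.array([.5653,.0313]); dv=near-P[:2]; print("ahead",dv@tx,"lateral",dv@ty)
p=env.read_camera("side"); u=proj([[near[0],near[1],.135]],p,p["extrinsics"])[0]; x,y=u.astype(int); print(u)
cv2.imwrite("pics/s3.png",cv2.resize(rgb(p)[y-70:y+70,x-90:x+90],None,fx=4,fy=4,interpolation=cv2.INTER_CUBIC))
E
```

```text
25 spindle_nose [([0.5722, 0.0108, 0.1332], 0.72)]
25 near_mouth [([0.7267, -0.0929, 0.0892], 0.94), ([0.5608, 0.029, 0.136], 0.93), ([0.4385, -0.1066, 0.0004], 0.16)]
25 spindle_collar [([0.5908, -0.132, 0.1324], 0.84), ([0.8456, 0.0812, 0.001], 0.2)]
26 spindle_nose [([0.5659, 0.0133, 0.1371], 0.59)]
26 near_mouth [([0.7204, -0.0913, 0.0902], 0.87), ([0.5647, 0.0326, 0.1327], 0.79)]
26 spindle_collar [([0.5947, -0.127, 0.1344], 0.77), ([0.5558, 0.082, -0.0023], 0.67)]
27 spindle_nose [([0.5745, 0.0092, 0.1334], 0.56)]
27 near_mouth [([0.5632, 0.0325, 0.137], 0.87), ([0.6005, -0.1597, 0.1361], 0.72), ([0.7237, -0.0913, 0.0905], 0.62)]
27 spindle_collar [([0.5713, 0.0073, 0.1345], 0.62), ([0.5941, -0.128, 0.1305], 0.61)]
28 spindle_nose [([0.5666, 0.0112, 0.1374], 0.74)]
28 near_mouth [([0.7223, -0.0934, 0.0944], 0.74), ([0.602, -0.1649, 0.134], 0.64), ([0.5646, 0.0297, 0.1354], 0.56)]
28 spindle_collar [([0.5977, -0.1285, 0.1322], 0.82)]
[ 0.60084476 -0.16218902  0.08786978] [3.19746868e-04 7.23901643e-05 4.80956796e-04] 100.24180232307742 13.85
ahead 0.19672392022478188 lateral -0.0010623899212376566
[330.01425515 242.57816062]
```

View pics/s3.png

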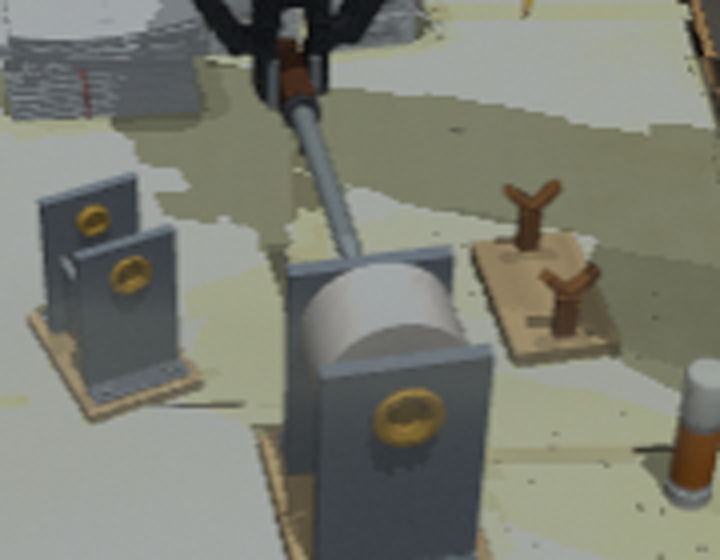

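The spindle is lined up with the bushing axis, with the nose about 19 mm short of the near mouth. I'll correct 1.3 mm sideways, then insert in stages while watching the force.

move_arm:
  targets:
    - [[0,-1.3,0.6],[0,0,0.02],1]
    - [[8,-1.3,0.6],[0,0,0.02],1]
    - [[16,-1.3,0.6],[0,0,0.02],1]
    - [[24,-1.3,0.6],[0,0,0.02],1]
    - [[32,-1.3,0.6],[0,0,0.02],1]

```text
clock: 14.68
tcp_pos: [0.5934, -0.1301, 0.0867]
orientation: [0.0, 0.642, 0.766, -0.0]
wrist_force: [-0.3, -0.1, -0.9]
finger_gap: 0.018
grip_force: 99.4
```

move_arm:
  targets:
    - [[6,0,0],[0,0,0],1]
    - [[12,0,0],[0,0,0],1]
    - [[18,0,0],[0,0,0],1]
    - [[18,0,0],[0,0,0],1]
    - [[18,0,0],[0,0,0],1]

```text
clock: 15.3
tcp_pos: [0.5904, -0.1132, 0.0866]
orientation: [0.0, 0.643, 0.766, -0.0]
wrist_force: [0.2, 0.2, -0.7]
finger_gap: 0.0189
grip_force: 99.4
```

```bash
cat > chk.py <<'E'
from h import *
pos=[];o=[];f=[];t=[]
for i in range(6):
    p=env.read_camera("side"); s=env.get_state(); pos.append(s["tcp_pos"]); f.append(s["wrist_force"]); t.append(s["ft_torque"]); o.append(2*np.degrees(np.arctan2(s["orientation"][2],s["orientation"][1])))
P=np.mean(pos,0); print(P,np.mean(o),np.mean(f,0),np.mean(t,0),s["clock"],s["finger_gap"])
a=np.radians(100.2); tx=np.array([np.cos(a),np.sin(a)]); ty=np.array([np.sin(a),-np.cos(a)])
dv=np.array([.5653,.0313])-P[:2]; print("inserted",.1774-dv@tx,"lateral",dv@ty)
E
python3 chk.py
```

```text
[ 0.59040251 -0.11336338  0.08662306] 100.01609140690141 [ 0.30255077  0.01806585 -1.40146752] [-0.08394922 -0.0173297  -0.01658626] 15.6 0.018699857468883224
inserted 0.030577664765244317 lateral 0.0009119000534363561
```

Inserted 30 mm with no contact force. I'll trim slightly and go on.

move_arm:
  targets:
    - [[8,0.5,-0.6],[0,0,0],1]
    - [[17,0.5,-0.6],[0,0,0],1]
    - [[26,0.5,-0.6],[0,0,0],1]
    - [[35,0.5,-0.6],[0,0,0],1]
    - [[44,0.5,-0.6],[0,0,0],1]

```text
clock: 16.23
tcp_pos: [0.583, -0.0689, 0.0873]
orientation: [0.0, 0.642, 0.766, -0.0]
wrist_force: [0.4, 1.2, -1.3]
finger_gap: 0.0183
grip_force: 99.4
```

```bash
python3 chk.py
```

```text
[ 0.58307253 -0.06911985  0.08728136] 100.07105404585246 [ 0.06928988 -0.03471955 -1.13161046] [-0.06464761 -0.0257715   0.0147225 ] 16.525 0.01823331279009893
inserted 0.07541998162775079 lateral 0.0002911774993426815
```

Still free. On to the second bushing, slowly.

move_arm:
  targets:
    - [[5,0,0],[0,0,0],1]
    - [[10,0,0],[0,0,0],1]
    - [[15,0,0],[0,0,0],1]
    - [[20,0,0],[0,0,0],1]
    - [[24,0,0],[0,0,0],1]

```text
clock: 17.15
tcp_pos: [0.5789, -0.0457, 0.0873]
orientation: [0.0, 0.642, 0.766, -0.0]
wrist_force: [-0.0, 0.1, -0.8]
finger_gap: 0.0184
grip_force: 99.4
```

move_arm:
  targets:
    - [[5,0,0],[0,0,0],1]
    - [[10,0,0],[0,0,0],1]
    - [[16,0,0],[0,0,0],1]
    - [[22,0,0],[0,0,0],1]
    - [[26.5,0,0],[0,0,0],1]

```text
clock: 17.77
tcp_pos: [0.5743, -0.0195, 0.0873]
orientation: [0.0, 0.642, 0.766, -0.0]
wrist_force: [1.0, 0.4, -1.2]
finger_gap: 0.0181
grip_force: 99.4
```

```bash
python3 chk.py; python3 - <<'E'
from h import *
ps=[env.read_camera(c) for c in ("scene","side")]
far=np.array([.5465,.1357,.135]); d=np.array([-.1771,.9842,0]); im=[]
for p in ps:
    look(p,["spindle_nose","far_mouth","spindle_collar","near_mouth"])
    u=proj(np.array([far+k*d for k in(0,.015,.02,.025)]),p,p["extrinsics"]); print(np.round(u,1).tolist())
    x,y=u[0].astype(int); im.append(cv2.resize(rgb(p)[y-40:y+40,x-40:x+40],(400,400),interpolation=cv2.INTER_CUBIC)); print(x-40,y-40)
cv2.imwrite("pics/f1.png",np.hstack(im))
E
```

```text
[ 0.5743412  -0.01973171  0.08725824] 100.04976352572301 [-0.0870427  -0.00693703 -1.3470244 ] [-0.0747258   0.01132597  0.02541894] 18.075 0.01840774518088676
inserted 0.12557375362638812 lateral 0.00013862828300041652
48 spindle_nose [([0.5465, 0.1498, 0.1316], 0.58), ([0.5646, 0.0128, 0.1339], 0.35)]
48 far_mouth [([0.6965, -0.032, 0.091], 0.98), ([0.5467, 0.134, 0.135], 0.65)]
48 spindle_collar [([0.5662, 0.0131, 0.133], 0.81)]
48 near_mouth [([0.5612, 0.0331, 0.1366], 0.63), ([0.723, -0.0933, 0.0876], 0.57)]
[[287.2, 289.7], [284.2, 295.2], [283.1, 297.1], [282.1, 298.9]]
247 249
49 spindle_nose [([0.5425, 0.1539, 0.1365], 0.79), ([0.4373, -0.1059, -0.0001], 0.59), ([0.3921, 0.2175, 0.0035], 0.24)]
49 far_mouth [([0.6962, -0.0295, 0.0947], 0.78), ([0.5461, 0.1357, 0.1329], 0.56), ([0.5538, 0.0808, 0.1337], 0.41)]
49 spindle_collar [([0.5714, 0.015, 0.1329], 0.63)]
49 near_mouth [([0.7224, -0.0928, 0.0977], 0.96), ([0.5644, 0.0299, 0.1327], 0.6)]
[[341.6, 276.0], [343.4, 281.1], [344.0, 282.8], [344.6, 284.6]]
301 236
```

View pics/f1.png

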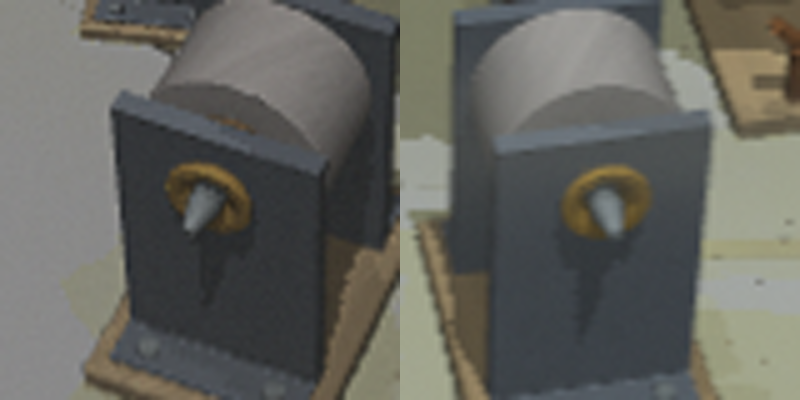

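The nose stands out through the far bushing (scene crop (192,234), side crop (612,238)) and the roll is in place. I estimate about 18 mm of protrusion, so I'll add 2 mm, let it settle, then hand in.

move_arm:
  targets:
    - [[1,0,0],[0,0,0],1]
    - [[2,0,0],[0,0,0],1]
    - [[2,0,0],[0,0,0],1]
    - [[2,0,0],[0,0,0],1]
    - [[2,0,0],[0,0,0],1]

```text
clock: 19.2
tcp_pos: [0.574, -0.018, 0.0872]
orientation: [0.0, 0.643, 0.766, -0.0]
wrist_force: [0.1, 0.1, -2.2]
finger_gap: 0.0185
grip_force: 99.4
```

```bash
python3 chk.py; python3 -c "
from h import *
print(env.hand_in())"
```

```text
[ 0.57402794 -0.01803931  0.08723943] 100.03258652122504 [ 0.22442571  0.05542511 -0.8524286 ] [-0.0781764   0.01429844 -0.00074548] 19.5 0.01835420792565436
inserted 0.12729487857222224 lateral 0.00014723522745522
the job is handed in; nothing more can be done
None
```

The job is handed in at 19.5 s: the spindle is through both bushings and the roll core, its nose about 2 cm beyond the second bushing, with the handle still gripped, no sign of load on the stand, and the roll still in place.

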